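Lay out a weld press for the next run

TASK

Set up the press base for the next run: put the wide cap centred on top of the wide nest with the steel weight ring lying flat on it around its boss, and the narrow cap centred on top of the narrow nest. Stand the setting gauge on the plate midway between the two nests, and set the dish of inserts on the plate straight in front of the narrow nest (towards the push-button edge) with about 30 mm of clear plate between them. All five end upright and let go, and the oil jar and the step block stay where they are.

Things in the scene. Friction and masses are not known exactly. Their poses are not given: they have to be found in the camera images.
- press_base: Fixed black press base, 220 x 260 mm (x, y), with a grey metal top plate 180 mm (x) by 250 mm (y), top at z = 45 mm. Origin under the middle of the top plate, on the table; x axis points to the back, y along the row of the two nests. Its front edge (-x) is the black strip with a green and a red push button, 37 mm high (buttons 45 mm). Turned up to 0.2 rad at the start.
- wide_nest: Wide aluminium nest (stepped round block, flat top 68 mm across, foot 76 mm across, 35 mm high), fixed on the plate 40 mm behind the plate's middle and 80 mm to one side of it (either side). Origin at the centre of its underside, axes parallel to the press base's.
- narrow_nest: Narrow aluminium nest (stepped round block, flat top 48 mm across, foot 56 mm across, 35 mm high), fixed on the plate 40 mm behind the plate's middle and 80 mm to the other side, so the nests' centres are 160 mm apart. Origin at the centre of its underside, axes parallel to the press base's.
- wide_cap: Wide translucent plastic cap, a round disc 60 mm across and 22 mm high with a thin white boss (8 mm across, 6 mm high) standing in the middle of its top. Loose, 40 g. Origin at the centre of its underside, z up.
- narrow_cap: Narrow translucent plastic cap, a round disc 42 mm across and 22 mm high with the same white boss (8 mm across, 6 mm high) on its top. Loose, 40 g. Origin at the centre of its underside, z up.
- weight_ring: Steel weight ring, 40 mm outside, 22 mm hole, 22 mm high, about 150 g, lying flat. The hole goes loosely round the boss of the wide cap. Loose. Origin at the centre of its underside, z up.
- gauge: Setting gauge: a slim aluminium post, 30 mm across, on a round foot 44 mm across and 12 mm high; 50 mm high in all, about 120 g. Loose, standing. Origin at the centre of its underside, z up.
- insert_dish: Open translucent round dish with small white inserts in it (fixed in the dish), 50 mm across, 20 mm high, walls 3 mm, 50 g. Loose. Origin at the centre of its underside, z up.
- oil_jar: Bystander: amber glass jar with a black cap, 42 mm across, 55 mm high, standing loose among the parts. Origin at the centre of its underside.
- step_block: Bystander: dark steel clamping step block with three steps, 44 x 32 mm (x, y) and 36 mm high, loose among the parts. Origin at the centre of its underside.

How it is judged (in metres and radians):
At the end, for the whole second after the job is handed in: Caps on their nests within 10 mm of centre; ring flat on the wide cap within 10 mm; gauge on the plate within 12 mm of the nests' midpoint each way; dish on the plate, 15-45 mm gap in front of the narrow nest's foot, within 15 mm sideways; all within 0.12 rad of upright, below 0.01 m/s (horizontal distance between wide_cap and wide_nest below 0.01 m and z of wide_cap in the frame of wide_nest between 0.031 and 0.039 m and horizontal distance between narrow_cap and narrow_nest below 0.01 m and z of narrow_cap in the frame of narrow_nest between 0.031 and 0.039 m and horizontal distance between weight_ring and wide_cap below 0.01 m and z of weight_ring in the frame of wide_cap between 0.019 and 0.025 m and x of gauge in the frame of press_base between 0.028 and 0.052 m and y of gauge in the frame of press_base between -0.012 and 0.012 m and z of gauge in the frame of press_base between 0.041 and 0.049 m and x of insert_dish in the frame of narrow_nest between -0.098 and -0.068 m and y of insert_dish in the frame of narrow_nest between -0.015 and 0.015 m and z of insert_dish in the frame of narrow_nest between -0.004 and 0.004 m and angle between each of wide_cap, narrow_cap, weight_ring, gauge, insert_dish's own z axis and vertical below 0.12 rad and linear speed of each of wide_cap, narrow_cap, weight_ring, gauge, insert_dish below 0.01 m/s); the robot touches nothing.
It fails at once if the oil jar is shifted by more than 20 mm or tipped over (distance of oil_jar from where it was at the start of the episode above 0.02 m or angle between oil_jar's own z axis and vertical above 0.4 rad).
It fails at once if the step block is shifted by more than 20 mm or tipped over (distance of step_block from where it was at the start of the episode above 0.02 m or angle between step_block's own z axis and vertical above 0.4 rad).
It also fails if it takes over 122 s, if anything falls off the work surface, if the arm or the gripper's body presses on something with over 40 N, if the wrist force passes 120 N, or if a joint passes its speed limit or range.

ROBOT

A 6-joint arm with a two-finger parallel gripper is mounted at the origin on the work surface. World frame = base frame: x ahead of the robot, y to its left, z up, the work surface at z = 0. Lengths are in mm, angles in rad, forces in N, time in s.
With the tool pointing down it reaches from about 350 to 800 mm from the base axis. Payload 7.3 kg.
Tool frame: the origin (TCP) lies on the centre line of the jaws, within the pads' length; the fingertips stand 8 mm ahead of it and the grasp point (between the pads) lies 11 mm behind it (env.tip_reach is the distance from the TCP to the fingertips, in mm); z points along the fingers, y is the line along which they close (so a half turn about z gives the same grasp; the last joint's range is limited). The gripper opens to 85 mm and grips with 20 to 120 N. Pads are 22 mm wide; open, the fingers measure 114 mm over their backs; the gripper's body (76 mm by 85 mm) begins 54 mm behind the grasp point. The pads swing forward as they close: fully open they stand 13 mm farther back than shut.
Start: joints at [-1.473, 0.342, 1.524, -0, 1.275, -0.146], TCP at [126.752, -509.488, 239.322] pointing down, gripper open.
Joint ranges: [-2.53, 2.53], [-0.77, 2.02], [0.04, 2.7], [-1, 4.14], [0.28, 2.66], [-3.11, 3.11]. Speed limits (rad/s): [2.57, 2.57, 3.14, 3.14, 3.14, 3.14].

INTERFACE

Orientations are given as a unit quaternion [w, x, y, z].
In Python, from bench import env gives the robot as it stands. The module is installed in compiled form; this text tells all that it offers.
- The arm moves only by the tool servo_tool, never from a script. Its argument "steps" is a list of rows, each an object with "linear": the shift along the world's x, y, z in mm, a list of three; "roll": the turn about the world's z in degrees. In form: [{"linear": [x, y, z], "roll": roll}, ...]. A call has 1 to 8 rows; each row shifts and turns the commanded pose from where the row before left it; what a row does not reach is not made up. A row lasts 1/12 s, in which the tool goes at most 41.7 mm and 7.16 degrees, less where a joint would pass 70% of its speed; a pose out of reach is approached as far as the arm can. A call with a gripper value outside its range is refused whole. "jaw" is the finger opening in mm, from 0 to 85.4, set as the call begins (left out, the last holds). The fingers move at their own pace and stop on an object; the grip force is fixed at half the most. Time passes only in rows, so rows that do not move let the fingers close. It gives the time, the measured TCP pose, the force, the opening and the grip force at its end, in the units of the state.
- env.get_obs(): the state, without advancing time (a new reading comes with each control period).
- env.camera(name): name is "scene" or "top" or "wrist"; returns (picture, depth): 420x560x3 uint8, red, green, blue; 420x560 float32, mm along the optical axis (not along the pixel's ray), 0 where there is no reading.
- env.camera_model(name): a dict with "vertical_fov" (degrees; the focal length in pixels is half the picture's height over the tangent of half this angle, whatever the lens; pixels are square), "cx", "cy" (the principal point, pixels), "k1" (the pictures are not rectified: a ray, as slopes to the right and down, at radius r is drawn at 1 + k1 r^2 times it, then the intrinsics apply), "eye" and "orientation" of the camera in the world. Camera axes: x right, y up, looking along -z (the intrinsics and any distortion apply to the point x, -y, -z); pixel columns grow to the right and rows downward; lengths in mm; the calibration is good to about 2 mm. A picture is of the moment at which its call begins: read the wrist's pose just before it. camera_model takes no time and is no camera call; for the wrist camera it gives the pose at the moment of the call.
- env.hand_in(): hands the job in; it is judged then, once.
The state is a dict: "time_s": time; "joint_pos": joint angles; "joint_vel": joint speeds; "effort": joint torques, N m; "tcp_pos": TCP position; "tcp_rot": TCP orientation; "ft_force": force on the tool from outside, world axes, zero at the start; "moment": the same for the moment, N m; "opening": opening from 0.0 (shut) to 1.0 (fully open); "gripper_force": force on a finger pad.
Only numpy, scipy, OpenCV 4.12 (cv2) and the standard library are available. Lean on these libraries where they do the work, as an engineer would, in place of code of your own. Each camera call takes 0.05 s, during which the arm holds its last target. There are 200 camera calls.

## Working session

There is one attempt and no reset: what is moved stays moved. The work goes in short steps, Python scripts to look and compute and a tool call to move; the robot and the scene stay as the last step left them, time stands still between calls to the robot, and variables do not carry over. Pictures are saved under pics/ and viewed, at most 14 in all, crops included, and the job is handed in when it is done.

Besides the shell and the picture viewer there is one more tool, called after "Emit:" by a JSON object that holds its "fn" and its "kwargs", one argument or row to a line. servo_tool: Moves the arm, as the interface text tells. Its arguments: {"type":"object","properties":{"steps":{"type":"array"},"jaw":{"type":"number"}},"required":["steps"]}

```bash
mkdir -p pics
cat > h.py <<'E'
import numpy as np, cv2
from bench import env
from scipy.spatial.transform import Rotation as R
def snap(name,fn):
    m=env.camera_model(name); p,d=env.camera(name)
    cv2.imwrite('pics/'+fn+'.png',p[:,:,::-1]); np.savez('pics/'+fn,d=d,p=p,**{k:np.array(v) for k,v in m.items()})
def load(fn): return np.load('pics/'+fn+'.npz')
def ray(m,u,v):
    f=210/np.tan(np.radians(float(m['vertical_fov']))/2)
    a=np.array([(u-m['cx'])/f,(v-m['cy'])/f]);s=a.copy()
    for _ in range(20): s=a/(1+m['k1']*(s@s))
    q=m['orientation']; Rm=R.from_quat([q[1],q[2],q[3],q[0]])
    return Rm.apply([s[0],-s[1],-1])
def atz(m,u,v,z):
    r=ray(m,u,v); e=m['eye']; return e+r*(z-e[2])/r[2]
def atd(m,u,v):
    return m['eye']+ray(m,u,v)*m['d'][int(v),int(u)]
E
python3 - <<'E'
from h import *
snap('top','t1');snap('scene','s1')
m=load('t1');print(m['eye'],m['orientation'],m['vertical_fov'],m['k1'])
m=env.camera_model('wrist');print(m['eye'],m['orientation']);o=env.get_obs();print(o['tcp_rot'],o['opening'],env.tip_reach)
E
```

```text
[ 344.17022866   -8.09076214 1204.08051243] [-0.69621923 -0.06139072  0.05200158  0.71330624] 48.22561312983285 -0.0013870717902741906
[ 193.00002493 -492.90530074  373.56783569] [ 0.78057041 -0.1050244   0.08274664 -0.61060028]
[-7.10668895e-04  9.92578896e-01  1.21600287e-01  1.65540288e-06] 1.0017454058188773 8.0
```

View pics/t1.png

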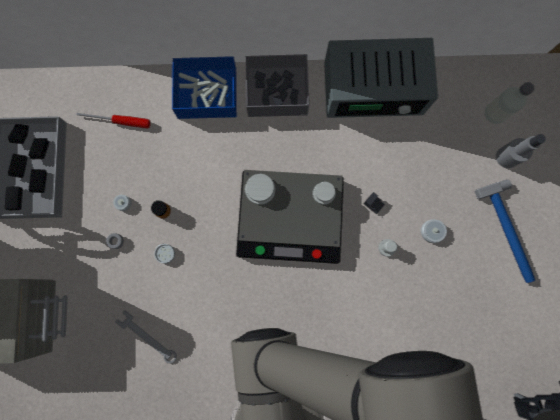

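View pics/s1.png

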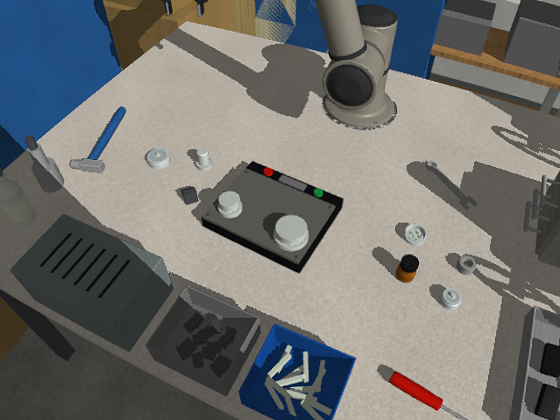

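The top view shows the press base at (290,217), with the wide nest at (260,188) and the narrow nest at (325,192). On the right are the wide cap (433,231), gauge (389,248) and step block (374,203). On the left are the narrow cap (122,203), oil jar (160,209), ring (115,241) and dish (165,254). I'll enlarge these areas for exact pixels.

Run:
```python
from h import *
m=load('t1');p=m['p'][:,:,::-1]
a=cv2.resize(p[180:280,90:190],None,fx=4,fy=4,interpolation=cv2.INTER_CUBIC)
b=cv2.resize(p[180:280,360:460],None,fx=4,fy=4,interpolation=cv2.INTER_CUBIC)
c=cv2.resize(p[160:280,230:360],None,fx=4,fy=4,interpolation=cv2.INTER_CUBIC)
cv2.imwrite('pics/ab.png',np.hstack([a,b]));cv2.imwrite('pics/c.png',c)
for n,u,v,z in [('wn',260,188,80),('nn',325,192,80),('wcap',433,231,22),('gauge',389,246,50),('step',374,203,36),('ncap',122,203,22),('jar',160,209,55),('ring',115,241,22),('dish',165,254,20)]:
    print(n,atz(m,u,v,z).round(),atd(m,u,v).round())
```

```text
wn [575.  29.  80.] [576.  29.  77.]
nn [ 561. -130.   80.] [ 561. -129.   82.]
wcap [ 465. -403.   22.] [ 465. -403.   24.]
gauge [ 428. -284.   50.] [ 429. -285.   46.]
step [ 538. -256.   36.] [ 540. -258.   28.]
ncap [557. 386.  22.] [557. 386.  21.]
jar [534. 279.  55.] [533. 279.  56.]
ring [460. 401.  22.] [462. 408.   2.]
dish [424. 274.  20.] [425. 276.  10.]
```

View pics/ab.png

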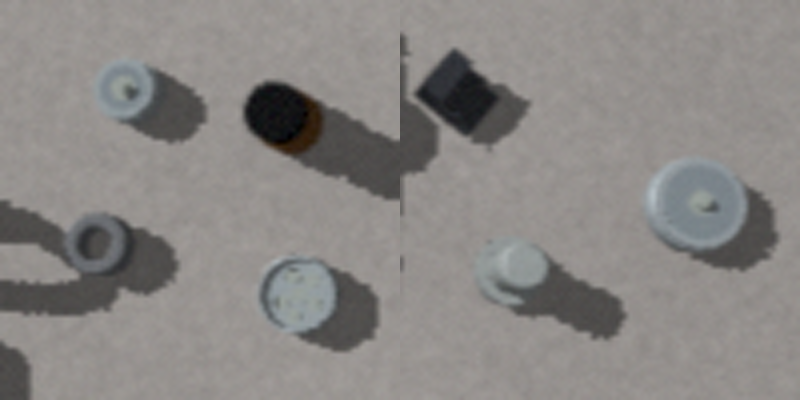

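View pics/c.png

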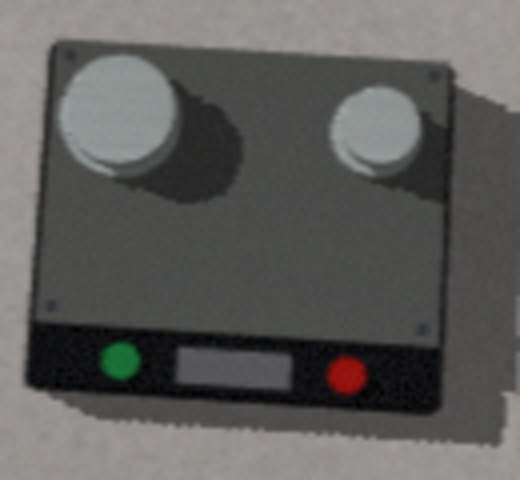

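In the crops, the narrow cap is at (126,90), the ring at (98,243), the dish at (298,294) and the jar cap at (278,112). The gauge top is at (522,263) and the wide cap at (697,203). The nest tops are at (118,110) for the wide one and (378,125) for the narrow one. The step block is a diamond around (457,92).

Run:
```python
from h import *
m=load('t1')
def f(n,x,y,ox,oy,z):
    r=atz(m,(x+.5)/4-.5+ox,(y+.5)/4-.5+oy,z);print(n,r.round(1));return r
f('ncap',126,89,90,180,22);f('ring',98,243,90,180,22);f('dish',298,294,90,180,20);f('jar',278,112,90,180,55)
f('gauge',122,263,360,180,50);f('wcap',297,202,360,180,22);f('stepc',57,92,360,180,20)
for c in [(56,48),(16,92),(70,137),(98,100)]: f('sc',*c,360,180,20)
w=f('wn',118,110,230,160,80);n=f('nn',378,125,230,160,80)
d=(w-n)[:2];print(np.linalg.norm(d));y=d/np.linalg.norm(d);x=np.array([y[1],-y[0]]);print('xaxis',x,'yaw',np.arctan2(x[1],x[0]))
print('gauge tgt',(w+n)[:2]/2,'dish tgt',n[:2]-x*83, 'front edge ctr',(w+n)[:2]/2-x*150)
```

```text
ncap [560.1 388.1  22. ]
ring [461.4 403.2  22. ]
dish [426.2 276.   20. ]
jar [537.1 281.5  55. ]
gauge [ 429.7 -286.6   50. ]
wcap [ 467.5 -405.7   22. ]
stepc [ 541.9 -259.5   20. ]
sc [ 570.5 -260.5   20. ]
sc [ 542.6 -233.4   20. ]
sc [ 512.7 -266.    20. ]
sc [ 536.1 -285.2   20. ]
wn [577.5  30.6  80. ]
nn [ 564.  -127.6   80. ]
158.8171701613949
xaxis [ 0.99639906 -0.08478743] yaw -0.08488935020756944
gauge tgt [570.75328039 -48.51520008] dish tgt [ 481.31930821 -120.60048294] front edge ctr [421.29342104 -35.79708528]
```

Emit:
{"fn": "servo_tool", "kwargs": {
  "steps": [
    {"linear":[30,22,-10],"roll":7},
    {"linear":[30,22,-10],"roll":7},
    {"linear":[30,22,-10],"roll":7},
    {"linear":[30,22,-10],"roll":7},
    {"linear":[30,22,-10],"roll":7},
    {"linear":[30,22,-10],"roll":7},
    {"linear":[30,22,-10],"roll":7},
    {"linear":[30,22,-10],"roll":7}
  ],
  "jaw": 85
}}

```text
time_s: 0.77
tcp_pos: [367.8, -332.0, 158.7]
tcp_rot: [-0.0, 0.818, 0.576, -0.0]
ft_force: [0.8, -1.3, -0.2]
opening: 0.994
gripper_force: 0.0
```

Emit:
{"fn": "servo_tool", "kwargs": {
  "steps": [
    {"linear":[31,22.5,-9],"roll":7},
    {"linear":[31,22.5,-10],"roll":7},
    {"linear":[0,0,0],"roll":0.5},
    {"linear":[0,0,0],"roll":0}
  ]
}}

```text
time_s: 1.1
tcp_pos: [429.6, -286.7, 139.3]
tcp_rot: [-0.001, 0.739, 0.674, -0.0]
ft_force: [-0.7, -0.1, -0.0]
opening: 0.995
gripper_force: 0.0
```

Run:
```python
from h import *
snap('wrist','w1');o=env.get_obs();print(o['tcp_pos'],o['tcp_rot'])
m=load('w1');print(m['eye'],ray(m,280,210))
```

```text
[ 428.82347411 -287.82991065  139.78386178] [-6.23723749e-04  7.40063614e-01  6.72536553e-01 -2.08577968e-04]
[ 437.23200853 -219.88276541  274.23956245] [-0.0283424  -0.24589623 -0.96904455]
```

View pics/w1.png

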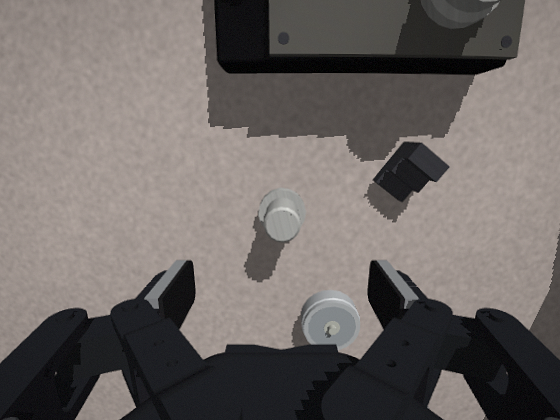

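The wrist view shows the gauge top at about (284,224), the wide cap at (331,319) and the step block at about (410,170).

Run:
```python
from h import *
m=load('w1')
print(atz(m,284,224,50),atd(m,284,224),atz(m,331,318,22),atz(m,280,207,12))
print(atd(m,182,285),atd(m,390,285),atd(m,184,263),atd(m,160,295))
```

```text
[ 432.76593495 -288.54890195   50.        ] [ 432.77264783 -288.44569102   50.33705077] [ 469.75213822 -398.39692691   22.        ] [ 429.82936099 -283.59715636   12.        ]
[ 388.71610215 -277.93153867  160.87784796] [ 474.35339369 -280.33110941  170.94583578] [ 388.23413299 -271.239365    152.79047954] [ 387.88130882 -271.66429963  179.6187356 ]
```

Emit:
{"fn": "servo_tool", "kwargs": {
  "steps": [
    {"linear":[1,0.5,-38],"roll":0},
    {"linear":[1,0,-38],"roll":0},
    {"linear":[0,0,-30],"roll":0},
    {"linear":[0,0,-12],"roll":0},
    {"linear":[0,0,0],"roll":0}
  ]
}}

```text
time_s: 1.57
tcp_pos: [428.1, -287.8, 19.7]
tcp_rot: [-0.003, 0.742, 0.671, -0.0]
ft_force: [-0.1, 0.7, 0.2]
opening: 0.998
gripper_force: 0.0
```

Emit:
{"fn": "servo_tool", "kwargs": {
  "steps": [
    {"linear":[0,0,0],"roll":0},
    {"linear":[0,0,0],"roll":0},
    {"linear":[0,0,0],"roll":0},
    {"linear":[0,0,0],"roll":0},
    {"linear":[0,0,0],"roll":0},
    {"linear":[0,0,0],"roll":0},
    {"linear":[0,0,0],"roll":0},
    {"linear":[0,0,0],"roll":0}
  ],
  "jaw": 10
}}

```text
time_s: 2.23
tcp_pos: [431.2, -288.6, 23.7]
tcp_rot: [0.001, 0.74, 0.672, -0.0]
ft_force: [-1.3, -0.1, 6.8]
opening: 0.333
gripper_force: 58.8
```

Emit:
{"fn": "servo_tool", "kwargs": {
  "steps": [
    {"linear":[0,0,30],"roll":0},
    {"linear":[0,0,40],"roll":0},
    {"linear":[10,20,35],"roll":0},
    {"linear":[18,32,5],"roll":0},
    {"linear":[18,32,0],"roll":0},
    {"linear":[18,32,0],"roll":0},
    {"linear":[18,32,0],"roll":0},
    {"linear":[18,32,0],"roll":0}
  ]
}}

```text
time_s: 2.9
tcp_pos: [531.3, -106.3, 133.0]
tcp_rot: [0.0, 0.74, 0.672, 0.0]
ft_force: [0.4, -1.0, -1.3]
opening: 0.338
gripper_force: 59.5
```

Emit:
{"fn": "servo_tool", "kwargs": {
  "steps": [
    {"linear":[18,28,0],"roll":0},
    {"linear":[16,22,0],"roll":0},
    {"linear":[6,10,0],"roll":0},
    {"linear":[0,0,0],"roll":0}
  ]
}}

```text
time_s: 3.23
tcp_pos: [571.6, -45.7, 132.5]
tcp_rot: [0.0, 0.739, 0.673, 0.0]
ft_force: [-0.7, -0.5, -1.8]
opening: 0.331
gripper_force: 59.5
```

Run:
```python
from h import *
snap('wrist','w2');o=env.get_obs();print(o['tcp_pos'],o['tcp_rot'],o['opening'],o['gripper_force'])
snap('top','t2')
```

```text
[570.74201015 -47.14410599 132.32208431] [ 5.99719378e-05  7.39597441e-01  6.73049474e-01 -1.66115463e-04] 0.3331859189361385 59.52958345413208
```

View pics/w2.png

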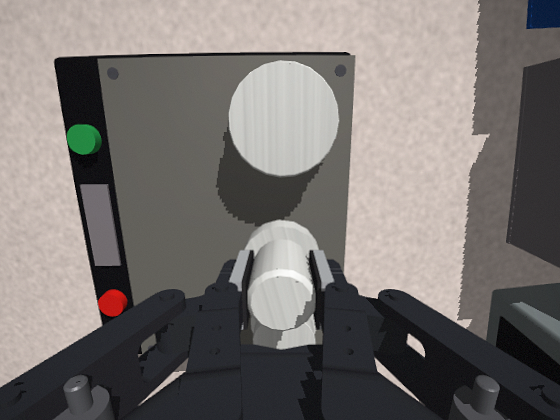

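The gauge is held upright, with its top at (281,300). The wide nest top is at about (284,118), and part of the narrow nest shows behind the gauge.

Run:
```python
from h import *
m=load('w2')
w=atz(m,284,118.5,80);print(w,atd(m,284,118),m['d'][300,281],atd(m,281,300))
a=atz(m,112,73,45);b=atz(m,340,71,45);print('screws',a,b,np.arctan2(*(b-a)[[1,0]]))
```

```text
[581.78912077  30.50733914  80.        ] [581.81918143  30.80921052  79.77627864] 122.42354 [572.78344622 -45.0912008  158.72741899]
screws [464.25640613  75.29515464  45.        ] [624.17501219  60.41709876  45.        ] -0.09276813944427902
```

Emit:
{"fn": "servo_tool", "kwargs": {
  "steps": [
    {"linear":[1,-2.5,-30],"roll":0},
    {"linear":[0,0,-24],"roll":0},
    {"linear":[0,0,-6],"roll":0},
    {"linear":[0,0,-2],"roll":0},
    {"linear":[0,0,-1],"roll":0},
    {"linear":[0,0,0],"roll":0}
  ]
}}

```text
time_s: 3.83
tcp_pos: [572.3, -51.2, 70.4]
tcp_rot: [0.001, 0.741, 0.672, 0.001]
ft_force: [0.4, 0.6, -1.3]
opening: 0.335
gripper_force: 59.5
```

Emit:
{"fn": "servo_tool", "kwargs": {
  "steps": [
    {"linear":[0,0,-1],"roll":0},
    {"linear":[0,0,0],"roll":0},
    {"linear":[0,0,0],"roll":0}
  ]
}}

```text
time_s: 4.08
tcp_pos: [572.1, -50.5, 69.0]
tcp_rot: [0.001, 0.74, 0.672, 0.0]
ft_force: [0.2, -0.2, -1.7]
opening: 0.335
gripper_force: 59.5
```

Emit:
{"fn": "servo_tool", "kwargs": {
  "steps": [
    {"linear":[0,0.5,-1],"roll":0},
    {"linear":[0,0.5,0],"roll":0},
    {"linear":[0,0,0],"roll":0}
  ]
}}

```text
time_s: 4.33
tcp_pos: [572.3, -50.2, 68.8]
tcp_rot: [0.001, 0.74, 0.672, 0.0]
ft_force: [-2.4, -3.2, 6.0]
opening: 0.334
gripper_force: 60.5
```

Emit:
{"fn": "servo_tool", "kwargs": {
  "steps": [
    {"linear":[0,0,0],"roll":0},
    {"linear":[0,0,0],"roll":0},
    {"linear":[0,0,0],"roll":0},
    {"linear":[0,0,8],"roll":0},
    {"linear":[0,0,25],"roll":0},
    {"linear":[0,0,35],"roll":0},
    {"linear":[0,0,20],"roll":0}
  ],
  "jaw": 65
}}

```text
time_s: 4.92
tcp_pos: [572.7, -49.5, 158.7]
tcp_rot: [0.001, 0.74, 0.672, 0.001]
ft_force: [1.7, -0.2, 2.0]
opening: 0.762
gripper_force: 0.0
```

Emit:
{"fn": "servo_tool", "kwargs": {
  "steps": [
    {"linear":[-11,-40,0],"roll":0},
    {"linear":[-11,-40,0],"roll":0},
    {"linear":[-11,-40,0],"roll":0},
    {"linear":[-11,-40,0],"roll":0},
    {"linear":[-11,-40,0],"roll":0},
    {"linear":[-11,-40,0],"roll":0},
    {"linear":[-12,-40,0],"roll":0},
    {"linear":[-12,-40,0],"roll":0}
  ],
  "jaw": 85
}}

```text
time_s: 5.58
tcp_pos: [481.0, -371.1, 156.0]
tcp_rot: [0.0, 0.74, 0.672, 0.0]
ft_force: [2.2, -0.6, 0.5]
opening: 0.995
gripper_force: 0.0
```

Emit:
{"fn": "servo_tool", "kwargs": {
  "steps": [
    {"linear":[-12,-25,-10],"roll":0},
    {"linear":[0,-6,-10],"roll":0},
    {"linear":[0,0,0],"roll":0},
    {"linear":[0,0,0],"roll":0}
  ]
}}

```text
time_s: 5.92
tcp_pos: [469.7, -399.4, 134.8]
tcp_rot: [-0.001, 0.741, 0.672, 0.0]
ft_force: [-0.5, 1.0, -0.1]
opening: 0.996
gripper_force: 0.0
```

Run:
```python
from h import *
snap('wrist','w3');o=env.get_obs();print(o['tcp_pos'],o['tcp_rot'],o['opening'],o['gripper_force'])
```

```text
[ 470.29784459 -399.048475    135.45588702] [-3.96892376e-04  7.40131874e-01  6.72461576e-01  2.83144120e-04] 0.9929335925184873 0.0
```

View pics/w3.png

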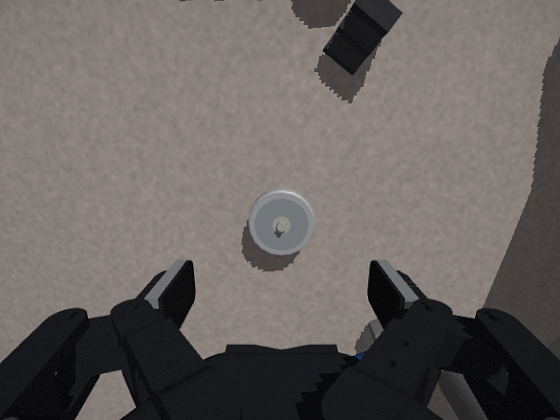

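The wide cap's top disc is centred at (281,223), between the jaws.

Run:
```python
from h import *
m=load('w3');print(atz(m,281,223,22),atz(m,281,225,28))
```

```text
[ 469.85798538 -407.29384385   22.        ] [ 469.86801007 -407.27776224   28.        ]
```

Emit:
{"fn": "servo_tool", "kwargs": {
  "steps": [
    {"linear":[0,-7,-38],"roll":0},
    {"linear":[0,0,-38],"roll":0},
    {"linear":[0,0,-35],"roll":0},
    {"linear":[0,0,-15],"roll":0},
    {"linear":[0,0,0],"roll":0}
  ]
}}

```text
time_s: 6.38
tcp_pos: [469.2, -403.6, 5.9]
tcp_rot: [-0.004, 0.74, 0.673, 0.0]
ft_force: [-0.1, -0.5, -0.4]
opening: 0.997
gripper_force: 0.0
```

Emit:
{"fn": "servo_tool", "kwargs": {
  "steps": [
    {"linear":[0,0,0],"roll":0},
    {"linear":[0,0,0],"roll":0},
    {"linear":[0,0,0],"roll":0},
    {"linear":[0,0,0],"roll":0},
    {"linear":[0,0,0],"roll":0},
    {"linear":[0,0,0],"roll":0}
  ],
  "jaw": 40
}}

```text
time_s: 6.88
tcp_pos: [471.5, -408.2, 12.4]
tcp_rot: [0.003, 0.74, 0.672, 0.0]
ft_force: [0.9, 2.5, 7.7]
opening: 0.677
gripper_force: 64.7
```

Emit:
{"fn": "servo_tool", "kwargs": {
  "steps": [
    {"linear":[0,0,25],"roll":0},
    {"linear":[0,0,38],"roll":0},
    {"linear":[4,15,35],"roll":0},
    {"linear":[6,25,30],"roll":0},
    {"linear":[9,37,15],"roll":0},
    {"linear":[9,38,0],"roll":0},
    {"linear":[9,38,0],"roll":0},
    {"linear":[9,38,0],"roll":0}
  ]
}}

```text
time_s: 7.55
tcp_pos: [516.3, -214.9, 154.4]
tcp_rot: [0.002, 0.741, 0.672, 0.001]
ft_force: [1.1, 0.4, -0.4]
opening: 0.676
gripper_force: 64.2
```

Emit:
{"fn": "servo_tool", "kwargs": {
  "steps": [
    {"linear":[9,38,0],"roll":0},
    {"linear":[9,38,0],"roll":0},
    {"linear":[10,38,0],"roll":0},
    {"linear":[10,38,0],"roll":0},
    {"linear":[10,38,0],"roll":0},
    {"linear":[9,36,0],"roll":0},
    {"linear":[6,20,0],"roll":0},
    {"linear":[0,0,0],"roll":0}
  ]
}}

```text
time_s: 8.22
tcp_pos: [579.8, 34.2, 153.8]
tcp_rot: [0.001, 0.739, 0.674, 0.002]
ft_force: [0.4, -0.1, -0.7]
opening: 0.682
gripper_force: 64.2
```

Emit:
{"fn": "servo_tool", "kwargs": {
  "steps": [
    {"linear":[0,0,0],"roll":0}
  ]
}}

```text
time_s: 8.3
tcp_pos: [579.1, 30.9, 153.4]
tcp_rot: [0.001, 0.739, 0.673, 0.001]
ft_force: [-0.5, -1.1, -0.1]
opening: 0.678
gripper_force: 64.2
```

Run:
```python
from h import *
snap('wrist','w4');o=env.get_obs();print(o['tcp_pos'],o['tcp_rot'],o['opening'],o['gripper_force'])
```

```text
[578.87403638  29.75902587 153.23248863] [6.65151093e-04 7.40021727e-01 6.72582546e-01 3.45341035e-04] 0.6750024361685439 64.21159386634827
```

View pics/w4.png

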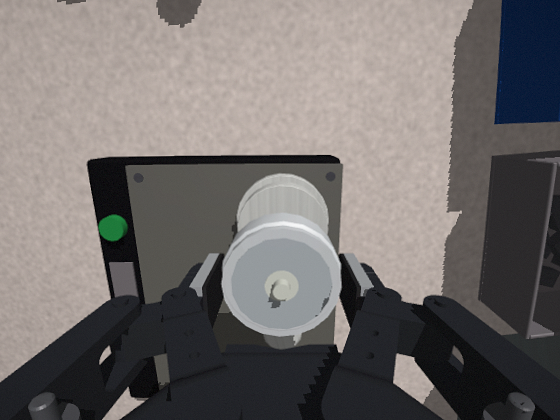

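The wide cap is held level, with its top centre at about (281,278). Behind it, the nest top runs from column 238 to 328 and its upper edge is at row 174.

Run:
```python
from h import *
m=load('w4')
for p in [(255,300),(310,270),(281,250)]: print(m['d'][p[1],p[0]],atd(m,*p))
zt=atd(m,255,300)[2];print('cap',atz(m,281,278,zt))
l=atz(m,238,219,80);r=atz(m,328,219,80);t=atz(m,283,174,80);print('nest',l,r,t,np.linalg.norm(r-l),(l+r)/2)
yw=np.array([.09,.996]);print('from top edge',t[:2]-34*yw)
```

```text
139.37605 [567.05683553  23.43102131 164.60347209]
136.4779 [594.22470744  36.02322546 163.49723744]
133.73135 [581.74605743  47.2798818  163.55730647]
cap [580.46573129  33.79807618 164.60347209]
nest [549.4000561   40.78893272  80.        ] [615.53612089  34.48386649  80.        ] [585.527304    70.66630683  80.        ] 66.43593098155691 [582.4680885   37.63639961  80.        ]
from top edge [582.467304    36.80230683]
```

Emit:
{"fn": "servo_tool", "kwargs": {
  "steps": [
    {"linear":[2,2,-30],"roll":0},
    {"linear":[0,0,-22],"roll":0},
    {"linear":[0,0,-5],"roll":0},
    {"linear":[0,0,-2],"roll":0},
    {"linear":[0,0,0],"roll":0},
    {"linear":[0,0,0],"roll":0}
  ]
}}

```text
time_s: 8.85
tcp_pos: [581.6, 31.0, 94.7]
tcp_rot: [0.001, 0.741, 0.672, 0.001]
ft_force: [-0.8, -0.2, 0.6]
opening: 0.678
gripper_force: 64.2
```

Emit:
{"fn": "servo_tool", "kwargs": {
  "steps": [
    {"linear":[0,0,-1],"roll":0},
    {"linear":[0,0,0],"roll":0},
    {"linear":[0,0,0],"roll":0}
  ]
}}

```text
time_s: 9.1
tcp_pos: [581.1, 31.6, 93.0]
tcp_rot: [0.0, 0.74, 0.672, 0.0]
ft_force: [1.0, 0.3, 0.4]
opening: 0.676
gripper_force: 64.2
```

Emit:
{"fn": "servo_tool", "kwargs": {
  "steps": [
    {"linear":[0,0,-1],"roll":0},
    {"linear":[0,0,0],"roll":0},
    {"linear":[0,0,0],"roll":0}
  ]
}}

```text
time_s: 9.35
tcp_pos: [581.2, 31.7, 92.4]
tcp_rot: [0.001, 0.74, 0.672, 0.0]
ft_force: [-2.3, 0.1, 5.6]
opening: 0.676
gripper_force: 64.7
```

Emit:
{"fn": "servo_tool", "kwargs": {
  "steps": [
    {"linear":[0,0,-1],"roll":0},
    {"linear":[0,0,0],"roll":0},
    {"linear":[0,0,0],"roll":0}
  ]
}}

```text
time_s: 9.6
tcp_pos: [581.2, 31.7, 92.3]
tcp_rot: [0.001, 0.74, 0.672, 0.001]
ft_force: [-4.3, -0.6, 12.6]
opening: 0.679
gripper_force: 65.5
```

Emit:
{"fn": "servo_tool", "kwargs": {
  "steps": [
    {"linear":[0,0,1],"roll":0},
    {"linear":[0,0,0],"roll":0},
    {"linear":[0,0,0],"roll":0},
    {"linear":[0,0,10],"roll":0},
    {"linear":[0,0,25],"roll":0},
    {"linear":[0,0,30],"roll":0},
    {"linear":[-2,35,10],"roll":0},
    {"linear":[-2,40,0],"roll":0}
  ],
  "jaw": 85
}}

```text
time_s: 10.27
tcp_pos: [579.1, 105.5, 170.5]
tcp_rot: [0.002, 0.742, 0.671, 0.003]
ft_force: [1.0, 0.6, 0.4]
opening: 0.995
gripper_force: 0.0
```

Emit:
{"fn": "servo_tool", "kwargs": {
  "steps": [
    {"linear":[-2,40,0],"roll":0},
    {"linear":[-3,40,0],"roll":0},
    {"linear":[-3,40,0],"roll":0},
    {"linear":[-3,40,0],"roll":0},
    {"linear":[-3,40,-10],"roll":0},
    {"linear":[-2,40,-10],"roll":0},
    {"linear":[0,32,-10],"roll":0},
    {"linear":[0,0,0],"roll":0}
  ]
}}

```text
time_s: 10.93
tcp_pos: [558.3, 384.5, 134.0]
tcp_rot: [-0.001, 0.739, 0.674, -0.001]
ft_force: [-0.5, -1.2, -1.0]
opening: 0.994
gripper_force: 0.0
```

Emit:
{"fn": "servo_tool", "kwargs": {
  "steps": [
    {"linear":[0,0,0],"roll":0},
    {"linear":[0,0,0],"roll":0}
  ]
}}

```text
time_s: 11.1
tcp_pos: [560.8, 378.5, 136.5]
tcp_rot: [0.0, 0.74, 0.672, -0.0]
ft_force: [-0.2, -0.0, -0.1]
opening: 0.996
gripper_force: 0.0
```

Run:
```python
from h import *
snap('wrist','w5');o=env.get_obs();print(o['tcp_pos'],o['tcp_rot'],o['opening'],o['gripper_force'])
```

```text
[561.19330046 377.8944473  136.91742615] [2.55277948e-04 7.40636184e-01 6.71906207e-01 1.61539791e-04] 0.9934776143014584 0.0
```

View pics/w5.png

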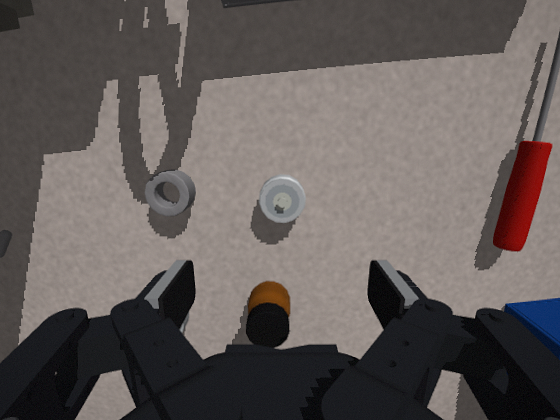

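The narrow cap's top is centred at (282,199), the ring is near (168,193), and the jar is at (268,315), clear of the fingers.

Run:
```python
from h import *
m=load('w5');print(atz(m,282,199,22),atz(m,282,201,28),'ring',atz(m,168,194,22))
```

```text
[564.01382931 391.35404351  22.        ] [563.95467574 390.93217016  28.        ] ring [465.9879634  405.41890548  22.        ]
```

Emit:
{"fn": "servo_tool", "kwargs": {
  "steps": [
    {"linear":[1.5,12,-38],"roll":0},
    {"linear":[0,0,-38],"roll":0},
    {"linear":[0,0,-35],"roll":0},
    {"linear":[0,0,-16],"roll":0},
    {"linear":[0,0,0],"roll":0},
    {"linear":[0,0,0],"roll":0}
  ]
}}

```text
time_s: 11.65
tcp_pos: [562.9, 389.5, 9.7]
tcp_rot: [0.0, 0.741, 0.672, -0.0]
ft_force: [0.3, -0.4, 1.1]
opening: 0.995
gripper_force: 0.0
```

Emit:
{"fn": "servo_tool", "kwargs": {
  "steps": [
    {"linear":[0,0,0],"roll":0},
    {"linear":[0,0,0],"roll":0},
    {"linear":[0,0,0],"roll":0},
    {"linear":[0,0,0],"roll":0},
    {"linear":[0,0,0],"roll":0},
    {"linear":[0,0,0],"roll":0},
    {"linear":[0,0,0],"roll":0}
  ],
  "jaw": 20
}}

```text
time_s: 12.23
tcp_pos: [563.5, 391.2, 11.6]
tcp_rot: [0.001, 0.74, 0.672, 0.002]
ft_force: [-0.9, -0.3, 6.1]
opening: 0.466
gripper_force: 60.9
```

Emit:
{"fn": "servo_tool", "kwargs": {
  "steps": [
    {"linear":[0,0,25],"roll":0},
    {"linear":[0,0,38],"roll":0},
    {"linear":[0,0,40],"roll":0},
    {"linear":[0,-25,30],"roll":0},
    {"linear":[0,-35,15],"roll":0},
    {"linear":[0,-40,0],"roll":0},
    {"linear":[0,-40,0],"roll":0},
    {"linear":[0,-40,0],"roll":0}
  ]
}}

```text
time_s: 12.9
tcp_pos: [562.0, 209.3, 158.5]
tcp_rot: [0.001, 0.74, 0.673, 0.001]
ft_force: [1.6, -0.2, -0.5]
opening: 0.469
gripper_force: 60.6
```

Emit:
{"fn": "servo_tool", "kwargs": {
  "steps": [
    {"linear":[0,-40,0],"roll":0},
    {"linear":[0,-40,0],"roll":0},
    {"linear":[1,-40,0],"roll":0},
    {"linear":[1,-40,0],"roll":0},
    {"linear":[1,-40,0],"roll":0},
    {"linear":[0,-40,0],"roll":0},
    {"linear":[0,-40,0],"roll":0},
    {"linear":[0,-35,0],"roll":0}
  ]
}}

```text
time_s: 13.57
tcp_pos: [565.1, -106.8, 158.1]
tcp_rot: [0.001, 0.741, 0.672, 0.0]
ft_force: [0.7, 0.9, 0.0]
opening: 0.467
gripper_force: 60.6
```

Emit:
{"fn": "servo_tool", "kwargs": {
  "steps": [
    {"linear":[0,-24,0],"roll":0},
    {"linear":[0,0,0],"roll":0},
    {"linear":[0,0,0],"roll":0},
    {"linear":[0,0,0],"roll":0}
  ]
}}

```text
time_s: 13.9
tcp_pos: [565.2, -127.8, 157.6]
tcp_rot: [0.0, 0.74, 0.672, 0.0]
ft_force: [0.7, 0.8, -0.4]
opening: 0.469
gripper_force: 60.6
```

Run:
```python
from h import *
snap('wrist','w6');o=env.get_obs();print(o['tcp_pos'],o['tcp_rot'],o['opening'],o['gripper_force'])
```

```text
[ 565.26399213 -127.28124659  157.58844475] [-2.12648526e-05  7.40125772e-01  6.72468445e-01  1.79069151e-04] 0.46760550554444974 60.55914759635925
```

View pics/w6.png

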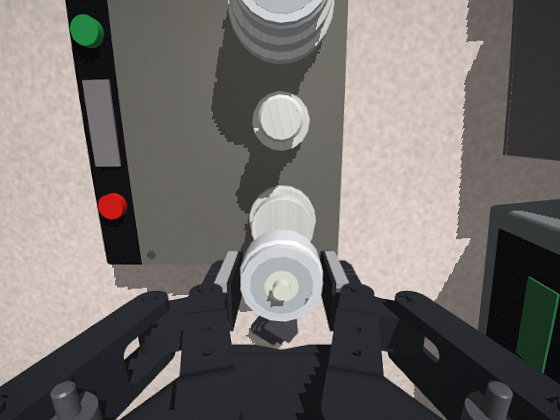

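The gauge stands at (280,117) and the wide cap sits on its nest at the top of the picture. The narrow nest's top is centred at about (282,219), and the held cap's top is at (281,279).

Run:
```python
from h import *
m=load('w6')
zt=atd(m,265,290)[2];print('cap',zt,atz(m,281,279,zt))
l=atz(m,249,219,80);r=atz(m,315,219,80);t=atz(m,282,186,80)
print('nest',(l+r)/2,np.linalg.norm(r-l),t[:2]-24*np.array([.09,.996]))
print('gauge',atz(m,280,117,95),atd(m,280,117))
```

```text
cap 167.37373008038244 [ 566.49177179 -126.15660237  167.37373008]
nest [ 567.64199459 -122.14482593   80.        ] 49.67612733557638 [ 567.89941677 -121.09146807]
gauge [573.29798485 -50.00291348  95.        ] [573.29686043 -50.03188157  95.52464923]
```

Emit:
{"fn": "servo_tool", "kwargs": {
  "steps": [
    {"linear":[1,-1.5,-35],"roll":0},
    {"linear":[0,0,-22],"roll":0},
    {"linear":[0,0,-4],"roll":0},
    {"linear":[0,0,-2],"roll":0},
    {"linear":[0,0,0],"roll":0},
    {"linear":[0,0,0],"roll":0}
  ]
}}

```text
time_s: 14.45
tcp_pos: [567.3, -129.6, 95.8]
tcp_rot: [0.001, 0.74, 0.672, 0.001]
ft_force: [-0.5, 0.1, -1.1]
opening: 0.467
gripper_force: 60.6
```

Emit:
{"fn": "servo_tool", "kwargs": {
  "steps": [
    {"linear":[0,0,-1],"roll":0},
    {"linear":[0,0,0],"roll":0},
    {"linear":[0,0,0],"roll":0}
  ]
}}

```text
time_s: 14.7
tcp_pos: [566.6, -129.9, 94.1]
tcp_rot: [0.001, 0.74, 0.672, 0.0]
ft_force: [-0.6, 0.6, -0.1]
opening: 0.466
gripper_force: 60.6
```

Emit:
{"fn": "servo_tool", "kwargs": {
  "steps": [
    {"linear":[0,0,-1],"roll":0},
    {"linear":[0,0,0],"roll":0},
    {"linear":[0,0,0],"roll":0}
  ]
}}

```text
time_s: 14.95
tcp_pos: [566.3, -129.9, 92.3]
tcp_rot: [0.0, 0.74, 0.672, 0.0]
ft_force: [0.8, 0.7, -0.3]
opening: 0.47
gripper_force: 60.6
```

Emit:
{"fn": "servo_tool", "kwargs": {
  "steps": [
    {"linear":[0,0,-1],"roll":0},
    {"linear":[0,0,0],"roll":0},
    {"linear":[0,0,0],"roll":0}
  ]
}}

```text
time_s: 15.2
tcp_pos: [566.4, -129.9, 91.6]
tcp_rot: [0.0, 0.74, 0.672, 0.0]
ft_force: [-0.1, -0.3, 2.2]
opening: 0.465
gripper_force: 60.7
```

Emit:
{"fn": "servo_tool", "kwargs": {
  "steps": [
    {"linear":[0,0,-0.5],"roll":0},
    {"linear":[0,0,0.5],"roll":0},
    {"linear":[0,0,0],"roll":0},
    {"linear":[0,0,0],"roll":0},
    {"linear":[0,0,10],"roll":0},
    {"linear":[0,0,30],"roll":0},
    {"linear":[0,0,35],"roll":0},
    {"linear":[-7,35,0],"roll":0}
  ],
  "jaw": 85
}}

```text
time_s: 15.87
tcp_pos: [563.8, -100.1, 173.5]
tcp_rot: [0.007, 0.742, 0.67, 0.003]
ft_force: [1.1, 0.4, 0.3]
opening: 0.993
gripper_force: 0.0
```

Emit:
{"fn": "servo_tool", "kwargs": {
  "steps": [
    {"linear":[-8,40,0],"roll":0},
    {"linear":[-8,40,0],"roll":0},
    {"linear":[-8,40,0],"roll":0},
    {"linear":[-8,40,0],"roll":0},
    {"linear":[-8,40,0],"roll":0},
    {"linear":[-8,40,0],"roll":0},
    {"linear":[-8,40,0],"roll":0},
    {"linear":[-8,40,0],"roll":0}
  ]
}}

```text
time_s: 16.53
tcp_pos: [494.7, 227.1, 167.3]
tcp_rot: [0.0, 0.74, 0.672, 0.001]
ft_force: [1.5, 0.0, 0.4]
opening: 0.993
gripper_force: 0.0
```

Emit:
{"fn": "servo_tool", "kwargs": {
  "steps": [
    {"linear":[-8,40,0],"roll":0},
    {"linear":[-8,40,0],"roll":0},
    {"linear":[-8,40,-15],"roll":0},
    {"linear":[-5,40,-15],"roll":0},
    {"linear":[0,10,0],"roll":0},
    {"linear":[0,0,0],"roll":0},
    {"linear":[0,0,0],"roll":0}
  ]
}}

```text
time_s: 17.12
tcp_pos: [466.8, 392.3, 137.8]
tcp_rot: [0.0, 0.74, 0.673, -0.0]
ft_force: [0.7, -0.5, 0.2]
opening: 0.994
gripper_force: 0.0
```

Run:
```python
from h import *
snap('wrist','w7');o=env.get_obs();print(o['tcp_pos'],o['tcp_rot'],o['opening'],o['gripper_force'])
```

```text
[467.22156349 391.48928286 138.06426818] [3.34342296e-04 7.40452579e-01 6.72108503e-01 1.66118557e-04] 0.9943158076334314 0.0
```

View pics/w7.png

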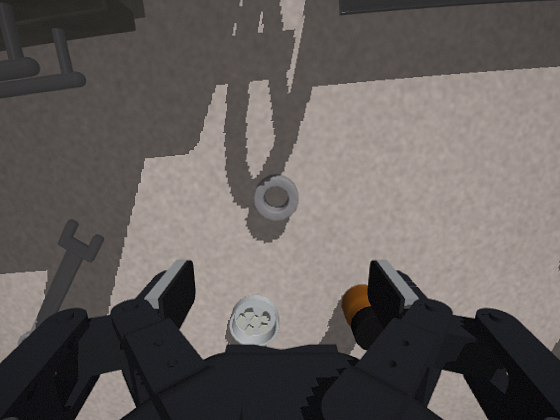

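The ring's top face is centred at (276,198), the dish at (256,320) and the jar at (360,310).

Run:
```python
from h import *
m=load('w7');print(atz(m,276,198.5,22),atz(m,256,320,20))
```

```text
[464.85078768 405.84528547  22.        ] [432.57707691 284.63406039  20.        ]
```

Emit:
{"fn": "servo_tool", "kwargs": {
  "steps": [
    {"linear":[-3.5,12.5,-38],"roll":0},
    {"linear":[0,0,-38],"roll":0},
    {"linear":[0,0,-35],"roll":0},
    {"linear":[0,0,-17],"roll":0},
    {"linear":[0,0,0],"roll":0},
    {"linear":[0,0,0],"roll":0}
  ]
}}

```text
time_s: 17.67
tcp_pos: [464.1, 403.3, 9.8]
tcp_rot: [0.0, 0.741, 0.671, -0.0]
ft_force: [0.0, 0.8, 0.3]
opening: 0.994
gripper_force: 0.0
```

Emit:
{"fn": "servo_tool", "kwargs": {
  "steps": [
    {"linear":[0,0,0],"roll":0},
    {"linear":[0,0,0],"roll":0},
    {"linear":[0,0,0],"roll":0},
    {"linear":[0,0,0],"roll":0},
    {"linear":[0,0,0],"roll":0},
    {"linear":[0,0,0],"roll":0},
    {"linear":[0,0,0],"roll":0}
  ],
  "jaw": 20
}}

```text
time_s: 18.25
tcp_pos: [464.2, 405.2, 11.4]
tcp_rot: [0.0, 0.74, 0.672, 0.001]
ft_force: [-0.5, -2.6, 6.9]
opening: 0.44
gripper_force: 60.2
```

Emit:
{"fn": "servo_tool", "kwargs": {
  "steps": [
    {"linear":[0,0,25],"roll":0},
    {"linear":[0,0,38],"roll":0},
    {"linear":[0,0,40],"roll":0},
    {"linear":[0,0,40],"roll":0},
    {"linear":[0,0,16],"roll":0}
  ]
}}

```text
time_s: 18.67
tcp_pos: [465.0, 406.1, 175.1]
tcp_rot: [0.001, 0.74, 0.672, 0.005]
ft_force: [0.1, 1.0, -0.5]
opening: 0.437
gripper_force: 61.0
```

Run:
```python
from h import *
snap('top','t3')
p=load('t3')['p'][:,:,::-1]
cv2.imwrite('pics/t3c.png',cv2.resize(p[165:225,235:350],None,fx=6.9,fy=6.9,interpolation=cv2.INTER_CUBIC))
```

```text
(no output)
```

View pics/t3c.png

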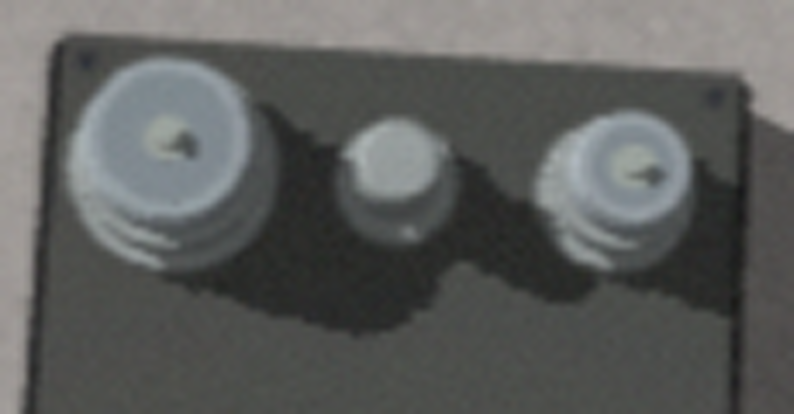

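Both caps are seated on their nests. Their tops are at (169,137) for the wide one and (632,166) for the narrow one, and the gauge top is at (396,158).

Run:
```python
from h import *
m=load('t3')
g=lambda x,y,z: atz(m,(x+.5)/6.9-.5+235,(y+.5)/6.9-.5+165,z).round(1)
w=g(169,137,102);n=g(632,166,102);print('wcap',w,'ncap',n,'gauge',g(396,158,95),'mid',(w+n)/2)
o=env.get_obs();print(o['tcp_pos'])
```

```text
wcap [579.5  29.9 102. ] ncap [ 565.1 -130.4  102. ] gauge [571.5 -49.   95. ] mid [572.3  -50.25 102.  ]
[465.61284106 406.58134327 176.57048708]
```

Emit:
{"fn": "servo_tool", "kwargs": {
  "steps": [
    {"linear":[12,-38,0],"roll":0},
    {"linear":[12,-38,0],"roll":0},
    {"linear":[12,-38,0],"roll":0},
    {"linear":[12,-38,0],"roll":0},
    {"linear":[12,-38,0],"roll":0},
    {"linear":[12,-38,0],"roll":0},
    {"linear":[12,-38,0],"roll":0},
    {"linear":[12,-38,0],"roll":0}
  ]
}}

```text
time_s: 19.38
tcp_pos: [559.1, 98.9, 168.2]
tcp_rot: [-0.0, 0.74, 0.672, -0.0]
ft_force: [0.7, -0.1, -0.6]
opening: 0.437
gripper_force: 60.9
```

Emit:
{"fn": "servo_tool", "kwargs": {
  "steps": [
    {"linear":[12,-38,0],"roll":0},
    {"linear":[9,-31,0],"roll":0},
    {"linear":[0,0,-30],"roll":0},
    {"linear":[0,0,0],"roll":0},
    {"linear":[0,0,0],"roll":0},
    {"linear":[0,0,0],"roll":0}
  ]
}}

```text
time_s: 19.88
tcp_pos: [580.1, 32.6, 138.9]
tcp_rot: [-0.0, 0.74, 0.673, -0.0]
ft_force: [0.1, -0.3, -1.8]
opening: 0.439
gripper_force: 60.9
```

Emit:
{"fn": "servo_tool", "kwargs": {
  "steps": [
    {"linear":[1,-1,-14],"roll":0},
    {"linear":[0,0,-6],"roll":0},
    {"linear":[0,0,-2],"roll":0},
    {"linear":[0,0,-1],"roll":0},
    {"linear":[0,0,0],"roll":0},
    {"linear":[0,0,0],"roll":0}
  ]
}}

```text
time_s: 20.38
tcp_pos: [581.6, 31.1, 116.1]
tcp_rot: [0.0, 0.74, 0.672, 0.0]
ft_force: [-0.3, -0.3, -0.8]
opening: 0.44
gripper_force: 61.0
```

Emit:
{"fn": "servo_tool", "kwargs": {
  "steps": [
    {"linear":[0,0,-1],"roll":0},
    {"linear":[0,0,0],"roll":0},
    {"linear":[0,0,0],"roll":0}
  ]
}}

```text
time_s: 20.63
tcp_pos: [581.3, 30.8, 114.6]
tcp_rot: [0.0, 0.74, 0.672, 0.0]
ft_force: [0.3, -0.7, -2.1]
opening: 0.445
gripper_force: 61.0
```

Emit:
{"fn": "servo_tool", "kwargs": {
  "steps": [
    {"linear":[0,0,-1],"roll":0},
    {"linear":[0,0,0],"roll":0},
    {"linear":[0,0,0],"roll":0}
  ]
}}

```text
time_s: 20.88
tcp_pos: [581.4, 30.7, 113.5]
tcp_rot: [0.0, 0.74, 0.672, 0.0]
ft_force: [0.1, -0.2, -1.0]
opening: 0.439
gripper_force: 61.0
```

Emit:
{"fn": "servo_tool", "kwargs": {
  "steps": [
    {"linear":[0,0,-0.7],"roll":0},
    {"linear":[0,0,0],"roll":0},
    {"linear":[0,0,0],"roll":0}
  ]
}}

```text
time_s: 21.13
tcp_pos: [581.4, 30.7, 113.4]
tcp_rot: [0.0, 0.74, 0.672, 0.0]
ft_force: [-1.8, 0.1, 5.3]
opening: 0.444
gripper_force: 61.6
```

Emit:
{"fn": "servo_tool", "kwargs": {
  "steps": [
    {"linear":[0,0,0.5],"roll":0},
    {"linear":[0,0,0],"roll":0},
    {"linear":[0,0,0],"roll":0},
    {"linear":[0,0,0],"roll":0},
    {"linear":[0,0,10],"roll":0},
    {"linear":[0,0,25],"roll":0},
    {"linear":[0,0,25],"roll":0},
    {"linear":[-15,26,0],"roll":6}
  ],
  "jaw": 85
}}

```text
time_s: 21.8
tcp_pos: [571.0, 53.6, 178.8]
tcp_rot: [0.005, 0.706, 0.709, 0.003]
ft_force: [-0.0, -0.3, 1.2]
opening: 0.993
gripper_force: 0.0
```

Emit:
{"fn": "servo_tool", "kwargs": {
  "steps": [
    {"linear":[-18,29,0],"roll":7},
    {"linear":[-18,29,0],"roll":7},
    {"linear":[-18,29,0],"roll":7},
    {"linear":[-18,29,0],"roll":7},
    {"linear":[-18,29,0],"roll":7},
    {"linear":[-18,29,0],"roll":7},
    {"linear":[-18,29,0],"roll":7},
    {"linear":[-12,18,0],"roll":7}
  ]
}}

```text
time_s: 22.47
tcp_pos: [426.6, 280.1, 174.1]
tcp_rot: [0.0, 0.285, 0.959, 0.001]
ft_force: [0.8, 0.3, 0.4]
opening: 0.994
gripper_force: 0.0
```

Emit:
{"fn": "servo_tool", "kwargs": {
  "steps": [
    {"linear":[0,0,-15],"roll":7},
    {"linear":[0,0,-15],"roll":7},
    {"linear":[0,0,0],"roll":7},
    {"linear":[0,0,0],"roll":7},
    {"linear":[0,0,0],"roll":0},
    {"linear":[0,0,0],"roll":0}
  ]
}}

```text
time_s: 22.97
tcp_pos: [428.5, 277.9, 143.8]
tcp_rot: [0.0, 0.05, 0.999, 0.0]
ft_force: [1.0, -0.8, -0.1]
opening: 0.996
gripper_force: 0.0
```

Run:
```python
from h import *
snap('wrist','w8');o=env.get_obs();print(o['tcp_pos'],o['tcp_rot'],o['opening'],o['gripper_force'])
```

```text
[428.55079397 277.8880909  143.75439694] [3.88253648e-04 5.02099495e-02 9.98738573e-01 2.68906271e-04] 0.9965791619146803 0.0
```

View pics/w8.png

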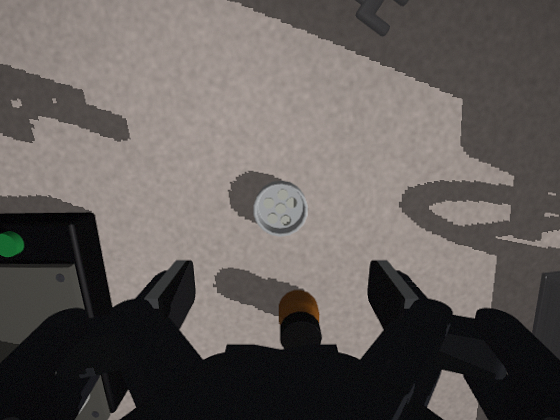

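The dish rim is centred at (280,208) between the fingers; the jar at (300,318) stands clear of them.

Run:
```python
from h import *
m=load('w8');print(atz(m,280,208,20))
```

```text
[427.08287736 277.33602447  20.        ]
```

Emit:
{"fn": "servo_tool", "kwargs": {
  "steps": [
    {"linear":[-1,0,-38],"roll":0},
    {"linear":[0,0,-38],"roll":0},
    {"linear":[0,0,-38],"roll":0},
    {"linear":[0,0,-20],"roll":0},
    {"linear":[0,0,0],"roll":0},
    {"linear":[0,0,0],"roll":0}
  ]
}}

```text
time_s: 23.52
tcp_pos: [427.2, 277.6, 9.0]
tcp_rot: [-0.001, 0.049, 0.999, -0.0]
ft_force: [0.4, 0.0, 0.6]
opening: 0.999
gripper_force: 0.0
```

Emit:
{"fn": "servo_tool", "kwargs": {
  "steps": [
    {"linear":[0,0,0],"roll":0},
    {"linear":[0,0,0],"roll":0},
    {"linear":[0,0,0],"roll":0},
    {"linear":[0,0,0],"roll":0},
    {"linear":[0,0,0],"roll":0},
    {"linear":[0,0,0],"roll":0},
    {"linear":[0,0,0],"roll":0}
  ],
  "jaw": 30
}}

```text
time_s: 24.1
tcp_pos: [428.4, 278.3, 11.5]
tcp_rot: [0.002, 0.048, 0.999, 0.001]
ft_force: [-1.3, -0.8, 11.4]
opening: 0.559
gripper_force: 60.4
```

Emit:
{"fn": "servo_tool", "kwargs": {
  "steps": [
    {"linear":[0,0,25],"roll":0},
    {"linear":[0,0,38],"roll":0},
    {"linear":[0,-10,38],"roll":0},
    {"linear":[4,-30,29],"roll":0},
    {"linear":[5,-38,0],"roll":0},
    {"linear":[5,-38,0],"roll":0},
    {"linear":[5,-38,0],"roll":0},
    {"linear":[5,-38,0],"roll":0}
  ]
}}

```text
time_s: 24.77
tcp_pos: [451.4, 84.4, 140.4]
tcp_rot: [0.001, 0.048, 0.999, 0.0]
ft_force: [-0.5, -0.3, -1.4]
opening: 0.562
gripper_force: 62.5
```

Emit:
{"fn": "servo_tool", "kwargs": {
  "steps": [
    {"linear":[6,-38,0],"roll":0},
    {"linear":[6,-38,0],"roll":0},
    {"linear":[6,-38,0],"roll":0},
    {"linear":[6,-38,0],"roll":0},
    {"linear":[7,-38,0],"roll":0},
    {"linear":[1,-18,0],"roll":0},
    {"linear":[0,0,-30],"roll":0},
    {"linear":[0,0,-20],"roll":0}
  ]
}}

```text
time_s: 25.43
tcp_pos: [483.8, -123.9, 89.4]
tcp_rot: [0.002, 0.05, 0.999, -0.001]
ft_force: [-0.2, 0.8, -2.6]
opening: 0.554
gripper_force: 62.5
```

Emit:
{"fn": "servo_tool", "kwargs": {
  "steps": [
    {"linear":[0,0,-20],"roll":0},
    {"linear":[0,0,0],"roll":0},
    {"linear":[0,0,0],"roll":0},
    {"linear":[0,0,0],"roll":0}
  ]
}}

```text
time_s: 25.77
tcp_pos: [484.1, -122.2, 70.5]
tcp_rot: [0.001, 0.048, 0.999, -0.0]
ft_force: [-0.5, -0.5, -0.5]
opening: 0.56
gripper_force: 62.5
```

Underside is at about 59; it needs to reach 45.

Emit:
{"fn": "servo_tool", "kwargs": {
  "steps": [
    {"linear":[-1,0,-7],"roll":0},
    {"linear":[0,0,-3],"roll":0},
    {"linear":[0,0,-1],"roll":0},
    {"linear":[0,0,0],"roll":0},
    {"linear":[0,0,0],"roll":0}
  ]
}}

```text
time_s: 26.18
tcp_pos: [482.4, -122.0, 58.2]
tcp_rot: [0.0, 0.048, 0.999, -0.0]
ft_force: [0.7, -0.5, 0.1]
opening: 0.556
gripper_force: 62.5
```

Emit:
{"fn": "servo_tool", "kwargs": {
  "steps": [
    {"linear":[0,0,-1],"roll":0},
    {"linear":[0,0,0],"roll":0},
    {"linear":[0,0,0],"roll":0}
  ]
}}

```text
time_s: 26.43
tcp_pos: [482.3, -122.1, 57.1]
tcp_rot: [0.0, 0.048, 0.999, 0.0]
ft_force: [-0.7, -0.4, -0.7]
opening: 0.555
gripper_force: 62.5
```

Emit:
{"fn": "servo_tool", "kwargs": {
  "steps": [
    {"linear":[0,0,-1],"roll":0},
    {"linear":[0,0,0],"roll":0},
    {"linear":[0,0,0],"roll":0}
  ]
}}

```text
time_s: 26.68
tcp_pos: [482.4, -122.1, 56.6]
tcp_rot: [0.0, 0.048, 0.999, -0.0]
ft_force: [-0.8, -0.1, 6.3]
opening: 0.558
gripper_force: 63.1
```

Contact. Release, rise, and swing clear for a check.

Emit:
{"fn": "servo_tool", "kwargs": {
  "steps": [
    {"linear":[0,0,0.5],"roll":0},
    {"linear":[0,0,0],"roll":0},
    {"linear":[0,0,0],"roll":0},
    {"linear":[0,0,0],"roll":0},
    {"linear":[0,0,10],"roll":0},
    {"linear":[0,0,30],"roll":0},
    {"linear":[0,0,40],"roll":0},
    {"linear":[0,0,40],"roll":0}
  ],
  "jaw": 75
}}

```text
time_s: 27.35
tcp_pos: [481.5, -121.7, 178.0]
tcp_rot: [-0.001, 0.048, 0.999, 0.0]
ft_force: [1.4, 0.8, 1.3]
opening: 0.877
gripper_force: 0.0
```

Emit:
{"fn": "servo_tool", "kwargs": {
  "steps": [
    {"linear":[-5,-40,0],"roll":0},
    {"linear":[-5,-40,0],"roll":0},
    {"linear":[-5,-40,0],"roll":0},
    {"linear":[-5,-40,0],"roll":0},
    {"linear":[-5,-40,0],"roll":0},
    {"linear":[-5,-40,0],"roll":0},
    {"linear":[-5,-40,0],"roll":0},
    {"linear":[0,0,0],"roll":0}
  ]
}}

```text
time_s: 28.02
tcp_pos: [445.5, -408.9, 176.9]
tcp_rot: [0.0, 0.051, 0.999, -0.002]
ft_force: [-0.4, 2.3, 0.5]
opening: 0.878
gripper_force: 0.0
```

Run:
```python
from h import *
snap('top','t4')
p=load('t4')['p'][:,:,::-1]
cv2.imwrite('pics/t4c.png',cv2.resize(p[160:260,230:360],None,fx=6,fy=6,interpolation=cv2.INTER_CUBIC))
```

```text
(no output)
```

View pics/t4c.png

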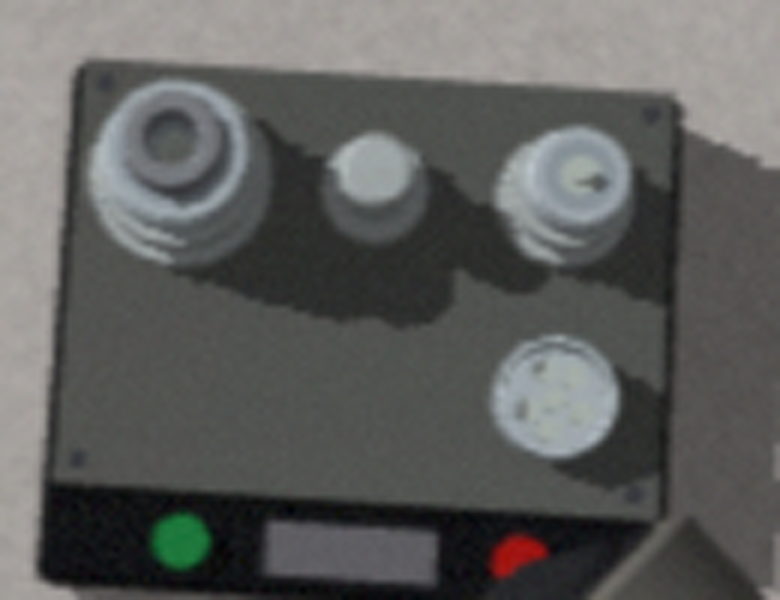

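The ring top is at (174,140) around the boss, the gauge top at (376,167), and the narrow cap at (577,178). The dish is at (555,396), upright in front of the narrow nest. I'll check the numbers and hand in.

Run:
```python
from h import *
m=load('t4')
g=lambda x,y,z: atz(m,(x+.5)/6-.5+230,(y+.5)/6-.5+160,z)[:2]
N=np.array([564.5,-128.5]);x=np.array([.996,-.088]);y=np.array([.088,.996])
d=g(555,396,65)-N;print('dish rel',d@x,d@y,'ring',g(174,140,124),'ncap',g(577,178,102)-N)
print(env.hand_in())
```

```text
dish rel -83.99984921156427 0.4156507655331999 ring [578.48741066  30.17286782] ncap [-0.9284977  -0.83877118]
the job is handed in; nothing more can be done
None
```

The job is handed in at about 28 s of the 122 s allowed, and the judge's verdict wasn't returned. In the last top view, caps, ring, gauge and dish all stood upright, let go and within tolerance; the oil jar and step block were never touched, though I didn't re-measure them.

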